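# Second chimney collar onto the storage peg

### The job

Draw the rack's sliding bolt fully back, push the loose brass collar along its cradle, without lifting it out, onto the horizontal peg so that it hangs clear of the cradle beside the collar already there, then slide the bolt fully home to keep both on. Do not knock either collar off the rack and do not disturb the chimney, the jar or the spatula.

Things in the scene. Friction and masses are not known exactly. Their poses are not given: they have to be found in the camera images.
- rack: Fixed dark wood rack, base 395 mm long. Origin on the bench under the peg's line; x = threading direction (level, along cradle then peg), y = level, across, z up. A collar in the cradle has its axis at y 0, z 98 mm. One hanging on the peg has its axis 3 mm lower and is clear of the cradle once its centre is beyond x = +10 mm; against the first collar pushed to the end board it is at x = 40.
- peg_tip (a point): Centre of the free end of the level steel peg, at rack (-40, 0, 107.5) mm. Peg diameter 22; it runs along rack x to an upright end board with its face at x = 160 (board 80 wide, top at z 160). Its tip overlaps the cradle's end by 10 mm.
- cradle_end (a point): Middle of the cradle's end under the peg, at rod-top height, rack (-30, 0, 68) mm. The cradle is two round steel rods, diameter 12, along rack x at y = +-21, from x = -213 to -30 mm. Past its end the space below the peg is free, so a collar pushed there drops about 3 mm onto the peg.
- bolt (a joint): Travel (m) of the flat steel keeper bolt, towards rack -y: 0 = fully home (its bar crosses in front of the peg's tip and blocks the way), 0.070 = fully back (bar end at rack y -55 mm, clear of collars). Stops at both ends; about 1.5 N friction, stays where left. Bar 160 mm long, rack x -63 to -47, z 90.5 to 106.5 mm.
- bolt_knob (a point): Middle of the upright wooden knob on the bolt, moving with it: diameter 22 mm, from the bar's top at z 106.5 to 156.5 mm; this point is at z 131.5, rack x -55, rack y -85 mm when home and -155 when fully back. It can be pushed along rack y from either side.
- bolt_guide (a point): Top centre of the fixed iron block that guides the bolt, rack (-55, -125, 101) mm; block 32 mm along rack x, 70 mm along rack y.
- collar: The loose brass chimney collar: plain open tube, outside diameter 72, bore 48, length 80 mm, about 0.35 kg, lying in the cradle at the start, short of the bolt. Origin at its centre; x = its axis, parallel to rack x. It may roll about its axis. Wall 12 mm: the end face can be pushed on both sides of the bore, the peg passing between spread fingers; pushed at or below axis height it slides without tipping.
- hung: Identical collar already hanging on the peg at the start. Origin at its centre, x = its axis. It slides along the peg when the other collar pushes it, which is allowed.
- chimney: Bystander: upright plain tin lamp chimney, foot diameter 72, 140 mm tall, near the rack; origin under its centre.
- jar: Bystander: squat blue glass jar with cork stopper, diameter 80, 80 mm tall, near the rack; origin under its centre.
- spatula: Bystander: bone spatula 175 mm long lying flat along its x axis beside the rack, 8 mm thick; origin under about its middle.
Not all that is in view belongs to the job. Leave any turquoise look-alike of the hung alone.

How it is judged:
By the outcome, as a careful person would: the job done as asked, in the order asked, and still so for the second after the job is handed in, with the robot touching nothing.
It also fails if it takes over 59 s, if anything falls off the work surface, if the arm or the gripper's body presses on something with over 40 N, if the wrist force passes 120 N, or if a joint passes its speed limit or range.

### The arm

A 6-joint arm with a two-finger parallel gripper is mounted at the origin on the work surface. World frame = base frame: x ahead of the robot, y to its left, z up, the work surface at z = 0. Lengths are in m, angles in rad, forces in N, time in s.
With the tool pointing down it reaches from about 0.35 to 0.975 m from the base axis. Payload 4.9 kg.
Tool frame: the origin (TCP) lies between the finger pads; the fingertips stand 22 mm ahead of it and the grasp point (between the pads) lies 3 mm ahead of it; z points along the fingers, y is the line along which they close (so a half turn about z gives the same grasp; the last joint's range is limited). The gripper opens to 85 mm and grips with 20 to 120 N. Pads are 22 mm wide; open, the fingers measure 114 mm over their backs; the gripper's body (76 mm by 85 mm) begins 54 mm behind the grasp point. The pads swing forward as they close: fully open they stand 13 mm farther back than shut.
Start: joints at [1.118, 0.053, 1.613, -0, 1.476, -0.119], TCP at [0.205, 0.59, 0.253] pointing down, gripper open.
Joint ranges: [-3.01, 3.01], [-1.01, 2.22], [0.06, 2.58], [-1.02, 4.17], [0.09, 2.62], [-3.14, 3.14]. Speed limits (rad/s): [2.57, 2.57, 3.14, 3.14, 3.14, 3.14].

### API

Orientations are given as a unit quaternion [w, x, y, z].
In Python, from plant import state, grab_frame, get_calibration, job_done, recognise, regions_of gives the robot as it stands.
- The arm moves only by the tool apply_moves, never from a script. Its argument "targets" is a list of rows, each an object with "translation": the shift along the tool's x, y, z normalised to -1 to 1, where 1 is 100 mm, a list of three; "twist": the turn about the tool's z normalised to -1 to 1, where 1 is 0.1 rad; "hand": the opening, from 0 (shut) to 1 (fully open). A call has 1 to 8 rows; each row shifts and turns the commanded pose from where the row before left it, along the tool's axes as they then stand; what a row does not reach is not made up. A row lasts 1/10 s, in which the tool goes at most 50 mm and 8.59 degrees, less where a joint would pass 70% of its speed; a pose out of reach is approached as far as the arm can. A call with a number of a shift or a turn outside -1 to 1 is refused whole. A call with a gripper value outside its range is refused whole. The fingers move at their own pace and stop on an object; the grip force is fixed at half the most. Time passes only in rows, so rows that do not move let the fingers close. It gives the time, the measured TCP pose, the force, the opening and the grip force at its end, in the units of the state.
- state(): the state, without advancing time (a new reading comes with each control period).
- grab_frame(name): name is "scene" or "top" or "wrist"; returns the picture (384x512x3 uint8, red, green, blue); there is no depth.
- get_calibration(name): a dict with "camera_matrix" (3x3 intrinsics, pixels), "pose" (4x4, takes a point from camera to world coordinates). Camera axes: x right, y up, looking along -z (the intrinsics and any distortion apply to the point x, -y, -z); pixel columns grow to the right and rows downward; lengths in m; the calibration is good to about 2 mm. A picture is of the moment at which its call begins: read the wrist's pose just before it. get_calibration takes no time and is no camera call; for the wrist camera it gives the pose at the moment of the call.
- job_done(): hands the job in; it is judged then, once.
Trained networks look in the newest picture that a camera, given by its name, has taken for a name from the list of things; names that differ only in an ending like _2 or _b are one class to them, and where a whole thing is asked for, a point or a joint stands for the part that bears it (a point fixed in the world has none). Each returns a list of dicts, best first, with "score" (0 to 1); they miss things now and then, are a little off and sometimes report something else, mostly with a low value. They report only what shows in the picture. A call takes as long as a camera call. They do not tell look-alikes from the thing itself.
- recognise(camera, query): "point" ([x, y, z] in m, in world coordinates, good to about 4 mm: the middle of the surface that is visible of it).
- regions_of(camera, query): "pixels" (384x512 bool, what is visible of it).
The state is a dict: "time": time; "joint_pos": joint angles; "joint_vel": joint speeds; "joint_efforts": joint torques, N m; "tool_pos": TCP position; "tool_rot": TCP orientation; "contact_force": force on the tool from outside, world axes, zero at the start; "ft_torque": the same for the moment, N m; "gripper_width": opening from 0.0 (shut) to 1.0 (fully open); "grasp_force": force on a finger pad.
Only numpy, scipy, OpenCV 4.12 (cv2) and the standard library are available. Lean on these libraries where they do the work, as an engineer would, in place of code of your own. Each camera call takes 0.05 s, during which the arm holds its last target. There are 200 camera calls.

## Working session

There is one attempt and no reset: what is moved stays moved. The work goes in short steps, Python scripts to look and compute and a tool call to move; the robot and the scene stay as the last step left them, time stands still between calls to the robot, and variables do not carry over. Pictures are saved under pics/ and viewed, at most 10 in all, crops included, and the job is handed in when it is done.

Besides the shell and the picture viewer there is one more tool, called after "Call:" as a command line: name --argument value ..., lists and objects as JSON in quotes. apply_moves: Moves the arm, as the interface text tells. Its arguments: {"type":"object","properties":{"targets":{"type":"array"}},"required":["targets"]}

```bash
mkdir -p pics; ls; python3 - <<'E'
from plant import *
import cv2,numpy as np
s=state();print(s['time'],s['tool_pos'],s['tool_rot'],s['contact_force'])
ims=[]
for c in ["scene","top"]:
    ims.append(grab_frame(c))
    for q in ["rack","bolt_knob","bolt_guide","collar","hung","chimney","jar","spatula","peg_tip","cradle_end"]:
        try:
            r=recognise(c,q);print(c,q,[(np.round(d['point'],3).tolist(),round(d['score'],2)) for d in r[:4]])
        except Exception as e: print(c,q,e)
    cv2.imwrite(f"pics/{c}0.png",cv2.resize(ims[-1][:,:,::-1],(800,600)))
E
```

```text
pics
0.0 [0.20455672 0.58996467 0.25205728] [-2.65624888e-04  1.66151515e-01  9.86099687e-01 -1.00535262e-03] [ 0.19856391  0.18451578 -0.11498915]
scene rack [([0.551, 0.019, 0.026], 0.73)]
scene bolt_knob [([0.604, 0.016, 0.104], 0.77)]
scene bolt_guide [([0.55, 0.018, 0.027], 0.84)]
scene collar [([0.541, -0.101, 0.121], 0.74)]
scene hung [([0.511, 0.132, 0.12], 0.82), ([0.319, 0.147, 0.056], 0.74)]
scene chimney [([0.716, -0.142, 0.085], 0.77)]
scene jar []
scene spatula [([0.423, 0.067, 0.006], 0.83)]
scene peg_tip [([0.554, 0.013, 0.023], 0.71)]
scene cradle_end [([0.554, 0.016, 0.023], 0.79), ([0.517, 0.132, 0.122], 0.37)]
top rack [([0.509, 0.045, 0.015], 0.78)]
top bolt_knob [([0.593, 0.019, 0.109], 0.94)]
top bolt_guide [([0.507, 0.044, 0.011], 0.74), ([0.499, 0.145, 0.125], 0.69)]
top collar [([0.531, -0.078, 0.126], 0.75), ([0.506, 0.046, 0.019], 0.22)]
top hung [([0.496, 0.145, 0.122], 0.81), ([0.308, 0.162, 0.061], 0.77), ([0.424, 0.322, 0.071], 0.66)]
top chimney [([0.705, -0.116, 0.078], 0.87), ([0.509, 0.043, 0.013], 0.39)]
top jar [([0.628, 0.153, 0.057], 0.82)]
top spatula [([0.421, 0.064, 0.005], 0.63), ([0.626, 0.152, 0.056], 0.61)]
top peg_tip [([0.507, 0.044, 0.018], 0.9)]
top cradle_end [([0.51, 0.042, 0.018], 0.72)]
```

View pics/scene0.png

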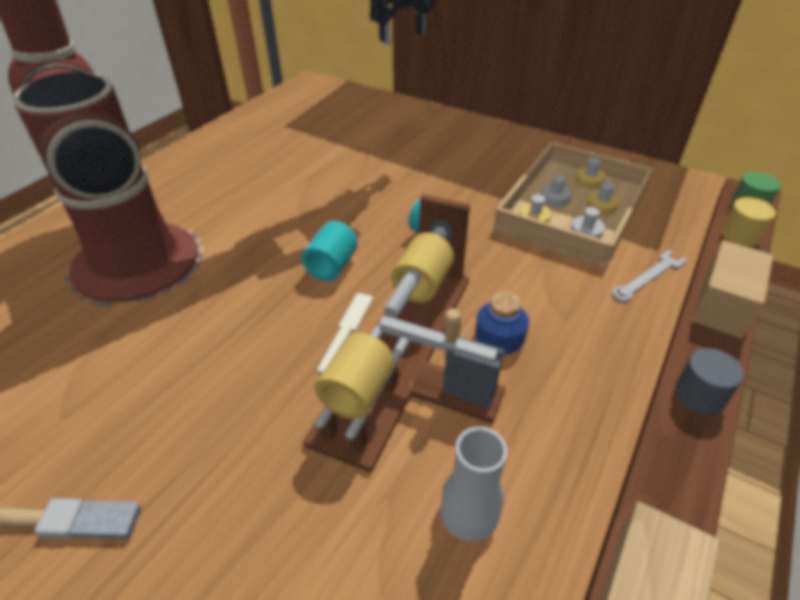

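View pics/top0.png

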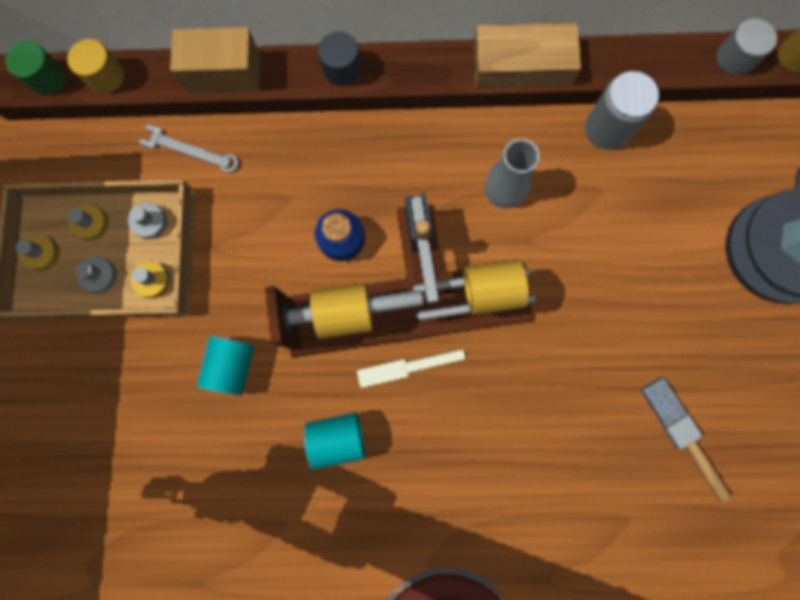

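The brass collars are at pixels (355,375) [loose, in the cradle] and (422,267) [hung] in scene, and (497,287) and (341,311) in top. The turquoise tubes at top (225,365) and (333,440) are look-alikes to leave alone. Next I fit the rack pose from masks in both views.

```bash
cat > h.py <<'E'
from plant import *
import cv2,numpy as np
from scipy.optimize import least_squares
from scipy.spatial.transform import Rotation as R
def proj(cal,P):
    K=np.array(cal['camera_matrix']);T=np.linalg.inv(np.array(cal['pose']))
    p=P@T[:3,:3].T+T[:3,3];p=p*[1,-1,-1];p=p@K.T
    return p[:,:2]/p[:,2:]
t=np.linspace(0,2*np.pi,48,endpoint=False)
def xcyl(x,z,r=.036,L=.08): return np.vstack([np.c_[np.full(48,x+s*L/2),r*np.cos(t),z+r*np.sin(t)] for s in(-1,1)])
def zcyl(x,y,z0,z1,r): return np.vstack([np.c_[x+r*np.cos(t),y+r*np.sin(t),np.full(48,z)] for z in(z0,z1)])
def toW(q,P):
    c,s=np.cos(q[2]),np.sin(q[2]);return P@np.array([[c,s,0],[-s,c,0],[0,0,1]])+[q[0],q[1],0]
D=np.c_[np.cos(t[::2]),np.sin(t[::2])]
sup=lambda p:(p@D.T).max(0)
def toolframe():
    s=state();w=np.array(s['tool_rot']);return s,R.from_quat(w[[1,2,3,0]]).as_matrix()
E
python3 - <<'E'
from h import *
obs=[];pt={'collar':[.535,-.09],'hung':[.5,.14],'bolt_knob':[.6,.018]}
for c in ["scene","top"]:
    im=grab_frame(c);cal=get_calibration(c)
    for q in pt:
        g=proj(cal,np.array([[*pt[q],.11]]))[0]
        best=None
        for d in regions_of(c,q):
            ys,xs=np.nonzero(d['pixels']); e=np.hypot(xs.mean()-g[0],ys.mean()-g[1])
            if best is None or e<best[0]: best=(e,d,np.c_[xs,ys])
        if best is None: print(c,q,'none');continue
        e,d,px=best
        m=px
        print(c,q,round(e,1),round(d['score'],2),len(px),px.min(0),px.max(0))
        if e<25: obs.append((c,q,sup(m+0.0),cal))
np.save('obs.npy',np.array(obs,dtype=object),allow_pickle=True)
def model(v,q):
    return toW(v,{'collar':lambda:xcyl(v[3],.098),'hung':lambda:xcyl(v[4],.095),'bolt_knob':lambda:zcyl(-.055,-.085,.1065,.1565,.011)}[q]())
def res(v): return np.concatenate([sup(proj(c,model(v,q)))-s for _,q,s,c in obs])
r=least_squares(res,[.505,.07,1.72,-.16,.06],loss='soft_l1',x_scale=[.01,.01,.05,.01,.01])
print(np.round(r.x,4),[ (o[0],o[1],np.round(np.abs(x).mean(),2)) for o,x in zip(obs,res(r.x).reshape(len(obs),-1))])
np.save('rack.npy',r.x)
print({k:toW(r.x,np.array([p]))[0].round(4).tolist() for k,p in {'knob':[-.055,-.085,.13],'peg_tip':[-.04,0,.1075],'collar':[r.x[3],0,.098],'hung':[r.x[4],0,.095]}.items()})
im=cv2.resize(grab_frame('top')[:,:,::-1],(1024,768)).copy();c=get_calibration('top')
for P in [xcyl(r.x[3],.098),xcyl(r.x[4],.095),zcyl(-.055,-.085,.1065,.1565,.011),xcyl(.06,.1075,.011,.2),np.array([[.16,-.04,.16],[.16,.04,.16]]),np.array([[-.213,y,.068] for y in(-.021,.021)]+[[-.03,y,.068] for y in(-.021,.021)])]:
    cv2.polylines(im,[cv2.convexHull(((proj(c,toW(r.x,P))+.5)*2).astype(np.int32))],1,(0,0,255),1)
cv2.imwrite('pics/fit.png',im[200:500,300:740])
s,M=toolframe();print(s['time'],s['tool_pos'],M.round(3).tolist())
E
```

```text
scene collar 0.7 0.58 1795 [202 214] [251 267]
scene hung 3.1 0.91 1130 [250 149] [290 192]
scene bolt_knob 3.6 0.62 895 [242 198] [316 230]
top collar 5.4 0.6 1242 [296 165] [337 201]
top hung 3.1 0.85 1094 [199 182] [238 215]
top bolt_knob 3.8 0.98 453 [263 126] [280 192]
[ 0.5123  0.0609  1.7086 -0.142   0.0867] [('scene', 'collar', np.float64(1.14)), ('scene', 'hung', np.float64(0.38)), ('scene', 'bolt_knob', np.float64(17.22)), ('top', 'collar', np.float64(0.59)), ('top', 'hung', np.float64(1.26)), ('top', 'bolt_knob', np.float64(16.49))]
{'knob': [0.604, 0.0181, 0.13], 'peg_tip': [0.5178, 0.0213, 0.1075], 'collar': [0.5318, -0.0797, 0.098], 'hung': [0.5004, 0.1468, 0.095]}
1.55 [0.20475513 0.59048826 0.25331256] [[-0.945, 0.328, -0.0], [0.328, 0.945, -0.0], [0.0, -0.0, -1.0]]
```

View pics/fit.png

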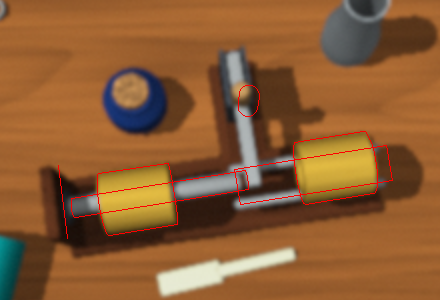

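The fit matches both collars, but the mask for the knob covered the whole bolt, so rack x is poorly set. The drawn knob (249,100) sits about 8 px off the real one (241,93). I'll enlarge the bolt.

```bash
python3 - <<'E'
from h import *
a=grab_frame('top')[:,:,::-1][115:205,255:345];b=grab_frame('scene')[:,:,::-1][185:275,235:325]
f=lambda x:cv2.resize(x,(400,400),interpolation=cv2.INTER_CUBIC)
d=grab_frame('top')[:,:,::-1][175:235,165:225]
cv2.imwrite('pics/z.png',np.hstack([f(a),f(b)]))
E
```

```text
(no output)
```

View pics/z.png

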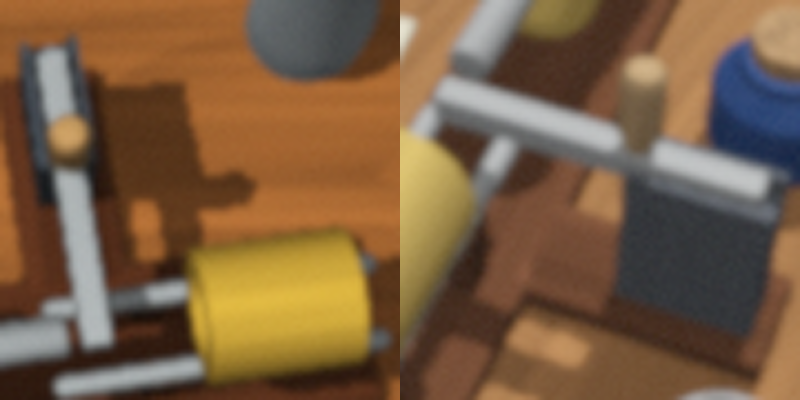

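Top crop: bar end corners at (80,348)/(113,346), knob top (69,134), cradle rod ends (45,308) and (55,387), peg tip (70,338). Scene crop: knob top at (645,68). I refit with these points.

```bash
cat > fit.py <<'E'
from h import *
obs=[o for o in np.load('obs.npy',allow_pickle=True) if o[1]!='bolt_knob']
ct,cs=get_calibration('top'),get_calibration('scene')
k=90/400
P=np.array([[-47,15,106.5],[-63,15,106.5],[-55,-85,156.5],[-30,-21,62],[-30,21,62],[-40,0,107.5]])/1e3
px=np.array([[80,348],[113,346],[69,134],[45,308],[55,387],[70,338]])*k+[255,115]-.4
Ps=np.array([[-55,-85,156.5]])/1e3;pxs=np.array([[245,68]])*k+[235,185]-.4
model=lambda v,q:toW(v,xcyl(v[3],.098) if q=='collar' else xcyl(v[4],.095))
def parts(v): return [sup(proj(c,model(v,q)))-s for _,q,s,c in obs],(proj(ct,toW(v,P))-px),(proj(cs,toW(v,Ps))-pxs)
def res(v):
    a,b,c=parts(v);return np.concatenate([x*.5 for x in a]+[b.ravel()*1.5,c.ravel()*1.5])
r=least_squares(res,[.505,.07,1.72,-.16,.06],loss='soft_l1',x_scale=[.01,.01,.05,.01,.01])
v=r.x;a,b,c=parts(v);print(v.round(4),[abs(x).mean().round(2) for x in a],b.round(1).tolist(),c.round(1))
np.save('rack.npy',v)
print({k:toW(v,np.array([p]))[0].round(4).tolist() for k,p in {'knob':[-.055,-.085,.13],'collar':[v[3],0,.098]}.items()})
E
python3 fit.py
```

```text
[ 0.513   0.0683  1.7072 -0.1494  0.0793] [np.float64(1.34), np.float64(0.72), np.float64(0.54), np.float64(1.25)] [[1.3, 2.6], [0.8, 1.9], [0.7, 2.1], [-0.8, 0.7], [-0.3, 0.0], [-0.5, -1.2]] [[-2. -1.]]
{'knob': [0.6047, 0.0253, 0.13], 'collar': [0.5333, -0.0797, 0.098]}
```

Call:
apply_moves --targets '[{"translation": [0, 0, 0], "twist": 1, "hand": 1}, {"translation": [0, 0, 0], "twist": 1, "hand": 1}, {"translation": [0, 0, 0], "twist": 1, "hand": 1}, {"translation": [0, 0, 0], "twist": 1, "hand": 1}, {"translation": [0, 0, 0], "twist": 1, "hand": 1}, {"translation": [0, 0, 0], "twist": 1, "hand": 1}, {"translation": [0, 0, 0], "twist": 1, "hand": 1}, {"translation": [0, 0, 0], "twist": 1, "hand": 1}]'

```text
time: 2.5
tool_pos: [0.2048, 0.5905, 0.2533]
tool_rot: [0.0, 0.539, 0.842, 0.0]
contact_force: [0.4, -0.5, -0.7]
gripper_width: 0.998
grasp_force: 0.0
```

Call:
apply_moves --targets '[{"translation": [0, 0, 0], "twist": 1, "hand": 1}, {"translation": [0, 0, 0], "twist": 1, "hand": 1}, {"translation": [0, 0, 0], "twist": 1, "hand": 1}, {"translation": [-0.38, 0.2, 0], "twist": 0, "hand": 1}, {"translation": [-0.38, 0.2, 0], "twist": 0, "hand": 1}, {"translation": [-0.38, 0.2, 0], "twist": 0, "hand": 1}, {"translation": [-0.38, 0.2, 0], "twist": 0, "hand": 1}, {"translation": [-0.38, 0.2, 0], "twist": 0, "hand": 1}]'

```text
time: 3.3
tool_pos: [0.3304, 0.4145, 0.2535]
tool_rot: [0.0, 0.657, 0.754, 0.0]
contact_force: [1.1, 0.3, 0.2]
gripper_width: 0.998
grasp_force: 0.0
```

Call:
apply_moves --targets '[{"translation": [-0.38, 0.2, 0], "twist": 0, "hand": 1}, {"translation": [-0.38, 0.2, 0], "twist": 0, "hand": 1}, {"translation": [-0.38, 0.2, 0], "twist": 0, "hand": 1}, {"translation": [-0.38, 0.2, 0], "twist": 0, "hand": 1}, {"translation": [-0.38, 0.2, 0], "twist": 0, "hand": 1}, {"translation": [-0.38, 0.2, 0], "twist": 0, "hand": 1}, {"translation": [-0.38, 0.2, 0], "twist": 0, "hand": 1}, {"translation": [-0.38, 0.2, 0], "twist": 0, "hand": 1}]'

```text
time: 4.1
tool_pos: [0.5306, 0.135, 0.2536]
tool_rot: [0.0, 0.657, 0.754, 0.0]
contact_force: [0.4, 0.1, -0.3]
gripper_width: 1.001
grasp_force: 0.0
```

Call:
apply_moves --targets '[{"translation": [-0.4, 0.2, 0], "twist": 0, "hand": 1}, {"translation": [-0.4, 0.2, 0], "twist": 0, "hand": 1}, {"translation": [-0.4, 0.2, 0], "twist": 0, "hand": 1}, {"translation": [0, 0, 0], "twist": 0, "hand": 1}]'

```text
time: 4.5
tool_pos: [0.6076, 0.0217, 0.253]
tool_rot: [0.001, 0.659, 0.752, -0.0]
contact_force: [0.0, 1.1, -0.4]
gripper_width: 0.999
grasp_force: 0.0
```

```bash
python3 - <<'E'
from h import *
v=np.load('rack.npy');s,M=toolframe()
im=grab_frame('wrist');c=get_calibration('wrist')
print(s['time'],s['tool_pos'],M.round(3).tolist())
im=cv2.resize(im[:,:,::-1],(800,600)).copy();k=800/512
for P in [zcyl(-.055,-.085,.1065,.1565,.011),np.array([[-.063,.015,.1065],[-.047,.015,.1065],[-.063,-.145,.1065],[-.047,-.145,.1065]]),xcyl(v[3],.098),xcyl(v[4],.095),xcyl(.06,.1075,.011,.2)]:
    p=proj(c,toW(v,P));cv2.polylines(im,[cv2.convexHull((p*k).astype(np.float32)).astype(np.int32)],1,(0,0,255),1)
cv2.imwrite('pics/w1.png',im)
E
```

```text
4.5 [0.60755915 0.02168367 0.25304916] [[-0.131, 0.991, 0.0], [0.991, 0.131, -0.001], [-0.002, 0.0, -1.0]]
```

View pics/w1.png

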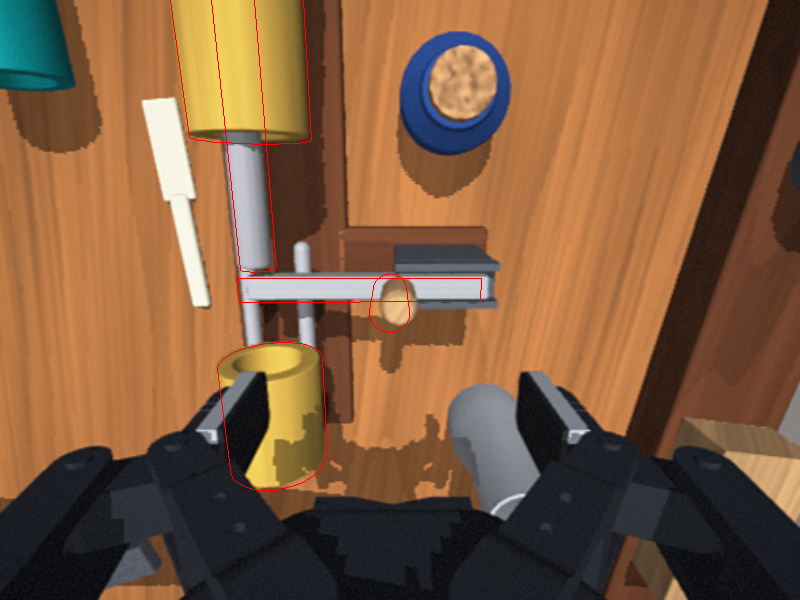

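Wrist view: the model agrees with peg, bar and collar. The knob at (398,303) and the bar end sit about 4 mm further out along rack −y than predicted. I descend with that correction and grip the knob.

Call:
apply_moves --targets '[{"translation": [0.04, 0, 0.3], "twist": 0, "hand": 1}, {"translation": [0, 0.02, 0.4], "twist": 0, "hand": 1}, {"translation": [0, 0, 0.48], "twist": 0, "hand": 1}, {"translation": [0, 0, 0], "twist": 0, "hand": 0}, {"translation": [0, 0, 0], "twist": 0, "hand": 0}, {"translation": [0, 0, 0], "twist": 0, "hand": 0}, {"translation": [0, 0, 0], "twist": 0, "hand": 0}, {"translation": [0, 0, 0], "twist": 0, "hand": 0}]'

```text
time: 5.35
tool_pos: [0.609, 0.0303, 0.139]
tool_rot: [0.002, 0.657, 0.754, 0.002]
contact_force: [0.8, 0.4, 5.2]
gripper_width: 0.231
grasp_force: 58.6
```

Call:
apply_moves --targets '[{"translation": [0, 0.1, 0], "twist": 0, "hand": 0}, {"translation": [0, 0.15, 0], "twist": 0, "hand": 0}, {"translation": [0, 0.15, 0], "twist": 0, "hand": 0}, {"translation": [0, 0.15, 0], "twist": 0, "hand": 0}, {"translation": [0, 0.08, 0], "twist": 0, "hand": 0}, {"translation": [0, 0, 0], "twist": 0, "hand": 0}]'

```text
time: 5.95
tool_pos: [0.6721, 0.0387, 0.139]
tool_rot: [0.002, 0.657, 0.754, 0.002]
contact_force: [1.7, 0.5, 5.9]
gripper_width: 0.238
grasp_force: 59.7
```

Call:
apply_moves --targets '[{"translation": [0, 0.03, 0], "twist": 0, "hand": 0}, {"translation": [0, 0.03, 0], "twist": 0, "hand": 0}, {"translation": [0, 0, 0], "twist": 0, "hand": 0}]'

```text
time: 6.25
tool_pos: [0.6725, 0.0388, 0.1389]
tool_rot: [-0.003, 0.657, 0.754, -0.004]
contact_force: [-23.5, -3.3, 18.4]
gripper_width: 0.237
grasp_force: 62.2
```

Bolt is at its back stop (−23 N). I ease off, release and rise, then check.

Call:
apply_moves --targets '[{"translation": [0, -0.04, 0], "twist": 0, "hand": 0}, {"translation": [0, 0, 0], "twist": 0, "hand": 1}, {"translation": [0, 0, 0], "twist": 0, "hand": 1}, {"translation": [0, 0, 0], "twist": 0, "hand": 1}, {"translation": [0, 0, 0], "twist": 0, "hand": 1}, {"translation": [0, 0, -0.3], "twist": 0, "hand": 1}, {"translation": [0, 0, -0.4], "twist": 0, "hand": 1}, {"translation": [0, 0, -0.4], "twist": 0, "hand": 1}]'

```text
time: 7.05
tool_pos: [0.6709, 0.0391, 0.2453]
tool_rot: [-0.001, 0.657, 0.754, -0.001]
contact_force: [-0.0, 0.1, 0.7]
gripper_width: 0.997
grasp_force: 0.0
```

```bash
python3 - <<'E'
from h import *
v=np.load('rack.npy');s,M=toolframe()
im=grab_frame('wrist');c=get_calibration('wrist')
print(s['time'],s['tool_pos'],M.round(3).tolist(),s['gripper_width'])
q=np.array([[v[3]-.06,0,.25]]);print('behind collar',toW(v,q),'rel tool',(M.T@(toW(v,q)[0]-s['tool_pos'])).round(4))
im=cv2.resize(im[:,:,::-1],(800,600)).copy();k=800/512
for P in [zcyl(-.055,-.155,.1065,.1565,.011),np.array([[-.063,-.055,.1065],[-.047,-.055,.1065],[-.063,-.215,.1065],[-.047,-.215,.1065]]),xcyl(v[3],.098),xcyl(v[4],.095),xcyl(.06,.1075,.011,.2)]:
    p=proj(c,toW(v,P));cv2.polylines(im,[cv2.convexHull((p*k).astype(np.float32)).astype(np.int32)],1,(0,0,255),1)
cv2.imwrite('pics/w2.png',im)
E
```

```text
7.05 [0.67094845 0.03913298 0.24531335] [[-0.137, 0.991, -0.002], [0.991, 0.137, 0.0], [0.0, -0.002, -1.0]] 0.9973450101666896
behind collar [[ 0.54142522 -0.1391757   0.25      ]] rel tool [-0.1589 -0.1527 -0.0044]
```

View pics/w2.png

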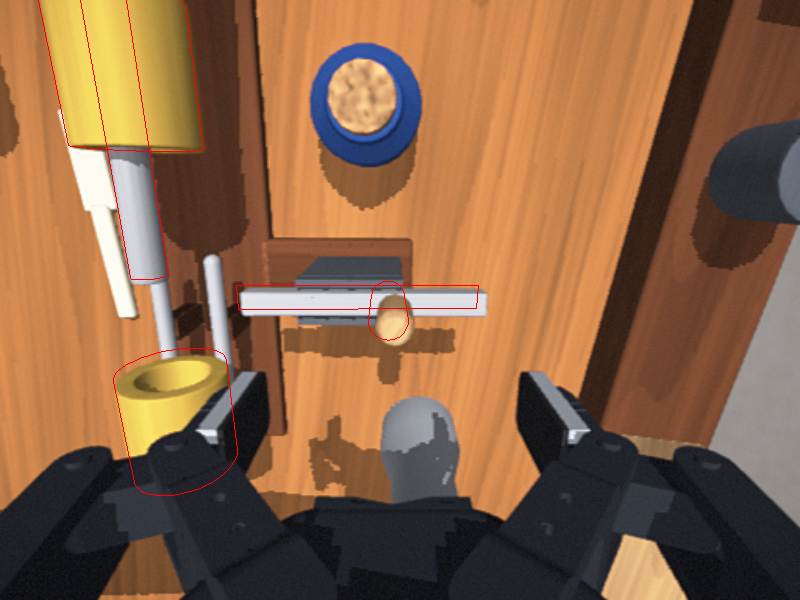

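Bolt is fully back: its bar end at (240,300) matches the model at y −55. Next I go behind the loose collar and set the fingers to straddle the bore.

Call:
apply_moves --targets '[{"translation": [-0.3, -0.3, 0], "twist": 0, "hand": 0.65}, {"translation": [-0.34, -0.3, 0], "twist": 0, "hand": 0.65}, {"translation": [-0.34, -0.3, 0], "twist": 0, "hand": 0.65}, {"translation": [-0.34, -0.3, 0], "twist": 0, "hand": 0.65}, {"translation": [-0.37, -0.31, 0], "twist": 0, "hand": 0.65}, {"translation": [0, 0, 0], "twist": 0, "hand": 0.65}, {"translation": [0, 0, 0], "twist": 0, "hand": 0.65}]'

```text
time: 7.8
tool_pos: [0.5446, -0.1498, 0.2452]
tool_rot: [0.0, 0.658, 0.753, 0.0]
contact_force: [0.3, 0.2, -0.1]
gripper_width: 0.651
grasp_force: 0.0
```

```bash
python3 - <<'E'
from h import *
v=np.load('rack.npy');s,M=toolframe()
im=grab_frame('wrist');c=get_calibration('wrist')
q=np.array([[v[3]-.07,-.002,.107]]);print(s['time'],s['tool_pos'],s['gripper_width'],'rel tool',(M.T@(toW(v,q)[0]-s['tool_pos'])).round(4))
im=cv2.resize(im[:,:,::-1],(800,600)).copy();k=800/512
for P in [xcyl(v[3],.098),xcyl(.06,.1075,.011,.2)]:
    p=proj(c,toW(v,P));cv2.polylines(im,[cv2.convexHull((p*k).astype(np.float32)).astype(np.int32)],1,(0,0,255),1)
cv2.imwrite('pics/w3.png',im)
E
```

```text
7.8 [ 0.54460106 -0.14980431  0.24518106] 0.6505173965960086 rel tool [0.0009 0.0002 0.1382]
```

View pics/w3.png

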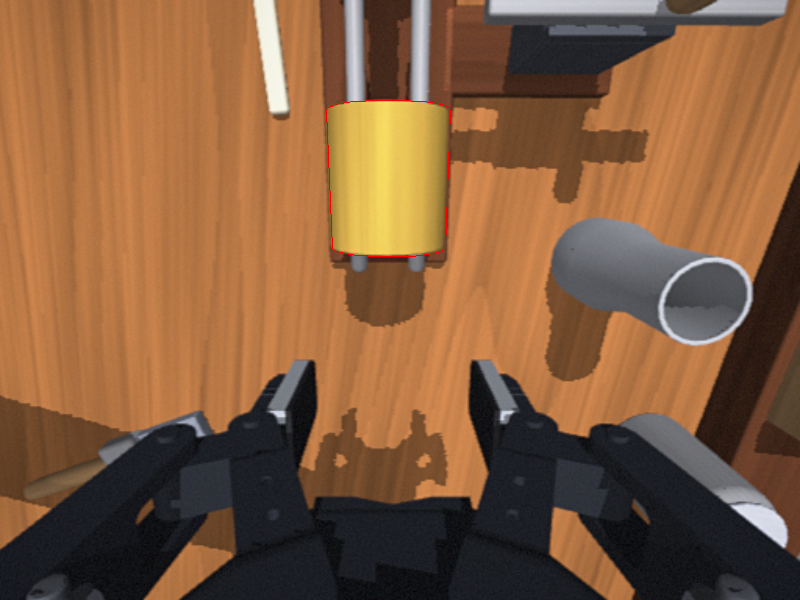

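Call:
apply_moves --targets '[{"translation": [0, 0, 0.4], "twist": 0, "hand": 0.65}, {"translation": [0, 0, 0.5], "twist": 0, "hand": 0.65}, {"translation": [0, 0, 0.48], "twist": 0, "hand": 0.65}, {"translation": [0, 0, 0], "twist": 0, "hand": 0.65}, {"translation": [0.1, 0, 0], "twist": 0, "hand": 0.65}, {"translation": [0.1, 0, 0], "twist": 0, "hand": 0.65}, {"translation": [0.1, 0, 0], "twist": 0, "hand": 0.65}, {"translation": [0.1, 0, 0], "twist": 0, "hand": 0.65}]'

```text
time: 8.65
tool_pos: [0.5415, -0.1091, 0.1105]
tool_rot: [0.003, 0.657, 0.754, 0.001]
contact_force: [3.1, -2.2, 0.5]
gripper_width: 0.651
grasp_force: 1.4
```

Call:
apply_moves --targets '[{"translation": [0.12, 0, 0], "twist": 0, "hand": 0.65}, {"translation": [0.12, 0, 0], "twist": 0, "hand": 0.65}, {"translation": [0.12, 0, 0], "twist": 0, "hand": 0.65}, {"translation": [0.12, 0, 0], "twist": 0, "hand": 0.65}]'

```text
time: 9.05
tool_pos: [0.5329, -0.0609, 0.1076]
tool_rot: [0.0, 0.657, 0.754, 0.0]
contact_force: [2.1, -3.1, 1.3]
gripper_width: 0.645
grasp_force: 1.5
```

Call:
apply_moves --targets '[{"translation": [0.1, 0, 0], "twist": 0, "hand": 0.65}, {"translation": [0.1, 0, 0], "twist": 0, "hand": 0.65}, {"translation": [0.1, 0, 0], "twist": 0, "hand": 0.65}]'

```text
time: 9.35
tool_pos: [0.5286, -0.0314, 0.1073]
tool_rot: [0.0, 0.657, 0.754, -0.0]
contact_force: [1.7, -2.8, 1.8]
gripper_width: 0.649
grasp_force: 1.7
```

Call:
apply_moves --targets '[{"translation": [0.12, 0, 0], "twist": 0, "hand": 0.65}, {"translation": [0.12, 0, 0], "twist": 0, "hand": 0.65}, {"translation": [0.12, 0, 0], "twist": 0, "hand": 0.65}]'

```text
time: 9.65
tool_pos: [0.5231, 0.0049, 0.1066]
tool_rot: [-0.001, 0.657, 0.754, -0.0]
contact_force: [0.5, -2.0, -1.4]
gripper_width: 0.649
grasp_force: 0.8
```

```bash
python3 - <<'E'
from h import *
v=np.load('rack.npy');s,M=toolframe();print(s['time'],s['tool_pos'],s['contact_force'])
p=np.array(s['tool_pos'])-[v[0],v[1],0];c,n=np.cos(v[2]),np.sin(v[2]);print('tool in rack',c*p[0]+n*p[1],-n*p[0]+c*p[1])
a=grab_frame('wrist')[:,:,::-1];b=grab_frame('scene')[:,:,::-1][125:275,195:345]
cv2.imwrite('pics/p1.png',np.hstack([cv2.resize(a,(400,300)),cv2.resize(b,(300,300))]))
E
```

```text
9.65 [0.52306873 0.00489884 0.10660408] [ 0.49633134 -1.9943356  -1.36722903]
tool in rack -0.0641487238918998 -0.0013986603604020497
```

View pics/p1.png

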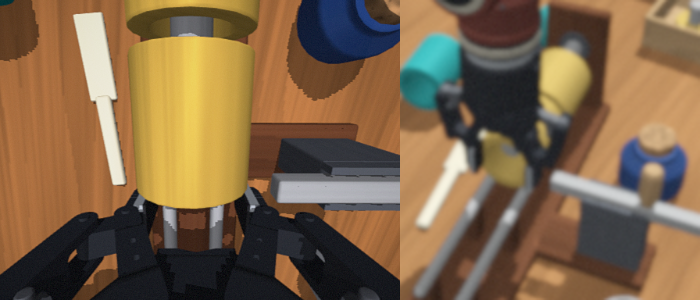

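The collar is threaded on the peg at (190,120) in the wrist view, with fingers straddling and clear of the bar. I push about 45 mm more.

Call:
apply_moves --targets '[{"translation": [0.1, 0, 0], "twist": 0, "hand": 0.65}, {"translation": [0.1, 0, 0], "twist": 0, "hand": 0.65}, {"translation": [0.1, 0, 0], "twist": 0, "hand": 0.65}, {"translation": [0.1, 0, 0], "twist": 0, "hand": 0.65}, {"translation": [0.06, 0, 0], "twist": 0, "hand": 0.65}, {"translation": [0, 0, 0], "twist": 0, "hand": 0.65}]'

```text
time: 10.35
tool_pos: [0.5174, 0.0504, 0.1074]
tool_rot: [-0.001, 0.657, 0.754, 0.0]
contact_force: [0.4, 0.0, -0.3]
gripper_width: 0.649
grasp_force: 0.0
```

Call:
apply_moves --targets '[{"translation": [-0.1, 0, 0], "twist": 0, "hand": 0.65}, {"translation": [-0.1, 0, 0], "twist": 0, "hand": 0.65}, {"translation": [0, 0, -0.3], "twist": 0, "hand": 0.65}, {"translation": [0, 0, -0.5], "twist": 0, "hand": 0.65}, {"translation": [0, 0, -0.5], "twist": 0, "hand": 1}, {"translation": [0, 0, 0], "twist": 0, "hand": 1}]'

```text
time: 10.95
tool_pos: [0.5248, 0.0279, 0.2471]
tool_rot: [0.006, 0.658, 0.753, 0.005]
contact_force: [0.5, 0.5, 0.5]
gripper_width: 0.956
grasp_force: 0.0
```

Call:
apply_moves --targets '[{"translation": [-0.03, 0.4, 0], "twist": 0, "hand": 1}, {"translation": [-0.03, 0.4, 0], "twist": 0, "hand": 1}, {"translation": [-0.03, 0.4, 0], "twist": 0, "hand": 1}, {"translation": [-0.03, 0.3, 0], "twist": 0, "hand": 1}, {"translation": [0, 0, 0], "twist": 0, "hand": 1}]'

```text
time: 11.45
tool_pos: [0.6731, 0.0366, 0.2358]
tool_rot: [-0.0, 0.658, 0.753, -0.0]
contact_force: [-0.1, -0.7, 0.2]
gripper_width: 1.001
grasp_force: 0.0
```

```bash
python3 - <<'E'
from h import *
s,M=toolframe();print(s['time'],s['tool_pos'],(M.T@(np.array([.671,.039,.137])-s['tool_pos'])).round(4))
a=grab_frame('wrist')[:,:,::-1];b=grab_frame('scene')[:,:,::-1][125:275,195:345]
cv2.imwrite('pics/p2.png',np.hstack([cv2.resize(a,(400,300)),cv2.resize(b,(300,300))]))
E
```

```text
11.45 [0.67305676 0.03662076 0.2357585 ] [ 0.0026 -0.0017  0.0988]
```

View pics/p2.png

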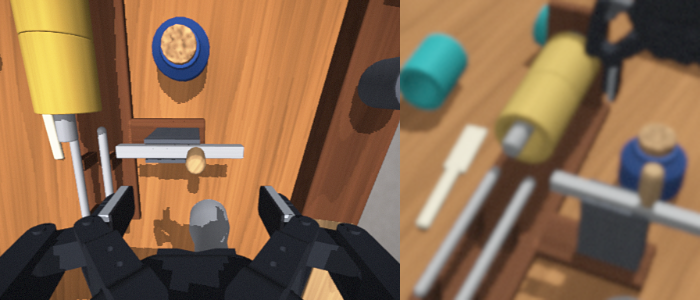

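Both collars hang together on the peg (scene crop (545,100)), clear of the cradle rods. Next I grip the knob and slide the bolt home.

Call:
apply_moves --targets '[{"translation": [0.03, -0.02, 0.4], "twist": 0, "hand": 1}, {"translation": [0, 0, 0.4], "twist": 0, "hand": 1}, {"translation": [0, 0, 0.17], "twist": 0, "hand": 1}, {"translation": [0, 0, 0], "twist": 0, "hand": 0}, {"translation": [0, 0, 0], "twist": 0, "hand": 0}, {"translation": [0, 0, 0], "twist": 0, "hand": 0}, {"translation": [0, 0, 0], "twist": 0, "hand": 0}, {"translation": [0, 0, 0], "twist": 0, "hand": 0}]'

```text
time: 12.35
tool_pos: [0.6697, 0.0406, 0.1431]
tool_rot: [0.002, 0.657, 0.754, 0.001]
contact_force: [0.9, 0.3, 4.8]
gripper_width: 0.237
grasp_force: 58.6
```

Call:
apply_moves --targets '[{"translation": [0, -0.1, 0], "twist": 0, "hand": 0}, {"translation": [0, -0.15, 0], "twist": 0, "hand": 0}, {"translation": [0, -0.15, 0], "twist": 0, "hand": 0}, {"translation": [0, -0.15, 0], "twist": 0, "hand": 0}, {"translation": [0, -0.1, 0], "twist": 0, "hand": 0}, {"translation": [0, -0.03, 0], "twist": 0, "hand": 0}, {"translation": [0, 0, 0], "twist": 0, "hand": 0}]'

```text
time: 13.05
tool_pos: [0.6024, 0.0315, 0.1432]
tool_rot: [0.002, 0.657, 0.754, 0.002]
contact_force: [4.2, 2.1, 5.8]
gripper_width: 0.235
grasp_force: 59.8
```

Call:
apply_moves --targets '[{"translation": [0, -0.03, 0], "twist": 0, "hand": 0}, {"translation": [0, -0.02, 0], "twist": 0, "hand": 0}, {"translation": [0, 0, 0], "twist": 0, "hand": 0}]'

```text
time: 13.35
tool_pos: [0.602, 0.0315, 0.1433]
tool_rot: [0.007, 0.657, 0.754, 0.007]
contact_force: [24.0, 3.5, -5.9]
gripper_width: 0.236
grasp_force: 61.1
```

Stop reached, with about 70 mm total travel. I ease off slightly, release and retreat.

Call:
apply_moves --targets '[{"translation": [0, 0.03, 0], "twist": 0, "hand": 0}, {"translation": [0, 0, 0], "twist": 0, "hand": 1}, {"translation": [0, 0, 0], "twist": 0, "hand": 1}, {"translation": [0, 0, 0], "twist": 0, "hand": 1}, {"translation": [0, 0, 0], "twist": 0, "hand": 1}, {"translation": [0, 0, -0.3], "twist": 0, "hand": 1}, {"translation": [0, 0, -0.4], "twist": 0, "hand": 1}, {"translation": [0, 0, -0.4], "twist": 0, "hand": 1}]'

```text
time: 14.15
tool_pos: [0.5979, 0.0311, 0.2504]
tool_rot: [-0.001, 0.657, 0.754, -0.001]
contact_force: [0.2, -0.4, -0.3]
gripper_width: 1.001
grasp_force: 0.0
```

```bash
python3 - <<'E'
from h import *
v=np.load('rack.npy');s,M=toolframe();print(s['time'],s['tool_pos'])
im=grab_frame('wrist');c=get_calibration('wrist')
im=cv2.resize(im[:,:,::-1],(800,600)).copy();k=800/512
for P in [zcyl(-.055,-.085,.1065,.1565,.011),np.array([[-.063,.015,.1065],[-.047,.015,.1065],[-.063,-.145,.1065],[-.047,-.145,.1065]]),xcyl(.04,.095),xcyl(.12,.095),xcyl(.06,.1075,.011,.2)]:
    p=proj(c,toW(v,P));cv2.polylines(im,[cv2.convexHull((p*k).astype(np.float32)).astype(np.int32)],1,(0,0,255),1)
cv2.imwrite('pics/w5.png',im)
E
```

```text
14.15 [0.59790436 0.03105967 0.25037358]
```

View pics/w5.png

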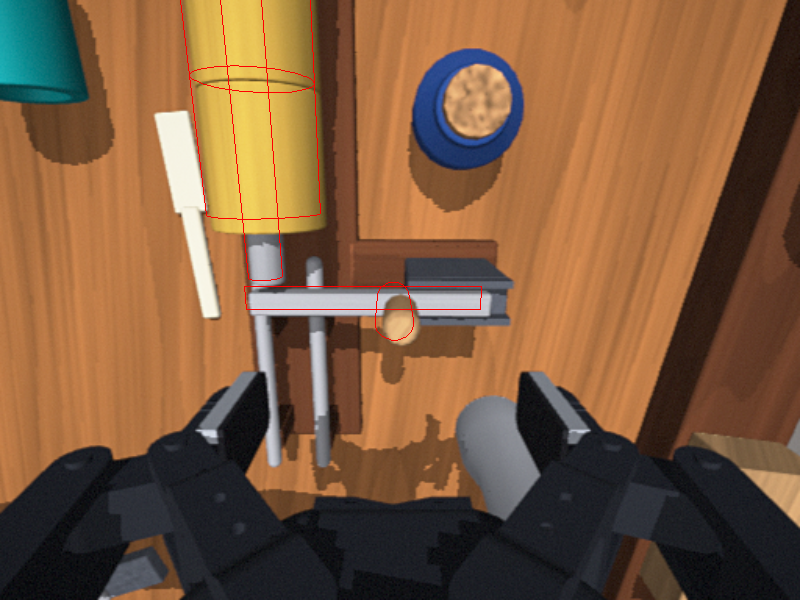

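The bolt crosses the peg tip (bar end at 248,302), both collars hang together beyond the cradle end, and the bystanders are unmoved. Handing in.

```bash
python3 -c "
from plant import *
print(job_done())"
```

```text
the job is handed in; nothing more can be done
None
```

The bolt was drawn back, the loose collar pushed along its cradle onto the peg beside the other, and the bolt slid home to its stop; the job is handed in (no verdict shown), at about 14 s of the 59 s allowed.

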